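# Unscrew the drain plug of the finned gear case

### The job

Unscrew the T-handled drain plug from the gear case that has cooling fins: swing the upright bar a quarter turn counterclockwise until it lies level, then draw the plug straight out and lay it down inside the open tray. Leave the plug of the other, smooth case screwed tight.

Things in the scene. Friction and masses are not known exactly. Their poses are not given: they have to be found in the camera images.
- gear_case: Grey gear case with cooling fins on both sides (to y = +-78 mm) and on the rear of its top (106 mm high). Fixed. Body 90 (x) x 120 (y) x 92 mm high. Origin under its centre on the worktop; x points from front face to back, y to its left seen from the front. Front face at x = -45 mm; the plug's port is in its middle: axis y = 0, 62 mm above the worktop, plug sticking out along -x.
- gear_plug: Steel T-handled drain plug of the finned case, 0.16 kg. Origin on its axis at the back of its flange (30 mm across, x 0 to -5 mm); x runs along the axis into the case, z along the T-bar. At the start the bar is upright, the flange against the case. Shank in the case: 18 mm across, 39 mm long, ending in a flat key 36 x 8 mm parallel to the bar.
- gear_plug_neck (a point): Middle of the plug's round neck, on its axis, 30 mm out from the back of the flange. Neck 18 mm across, free to grasp from 5 to 56 mm out. In its port the plug sags a little, about 3 mm at the bar.
- gear_plug_bar (a point): Middle of the plug's cross bar, on the plug's axis, 62 mm out from the back of the flange. Bar 12 mm thick, 90 mm long (45 mm each side of the axis).
- gear_plug_tip (a point): Inner end of the plug's shank, on its axis, 39 mm in from the back of the flange.
- gear_case_thread (a joint): Turn of the gear plug's thread, rad: 0 tight (bar upright), 1.571 unscrewed (bar level, firm stop). Grows as the bar's upper end goes to the case's +y side and down; about 2 N at the bar's end; stays where left; pushes the plug 3 mm out. It holds the plug in until about 1.4; at the stop the plug pulls straight out along the case's -x, clear after about 40 mm.
- pump_case: Smooth grey pump case, no fins, a low round cap on top; bystander. Fixed. Body 90 (x) x 120 (y) x 92 mm high. Origin under its centre on the worktop; x points from front face to back, y to its left seen from the front. Front face at x = -45 mm; the plug's port is in its middle: axis y = 0, 62 mm above the worktop, plug sticking out along -x.
- pump_plug: The same T-handled plug, in the smooth pump case, same frame and sizes; must stay as it is.
- pump_case_thread (a joint): Turn of the thread of the smooth case's plug, rad, 0 tight (bar upright); must stay tight.
- tray: Open aluminium tray fixed to the worktop, outside 160 (x) x 180 (y) x 25 mm high, walls and floor about 4 mm thick. Origin under its centre on the worktop.

How it is judged:
By the outcome, as a careful person would: the job done as asked, in the order asked, and still so for the second after the job is handed in, with the robot touching nothing.
It also fails if it takes over 59 s, if anything falls off the work surface, if the arm or the gripper's body presses on something with over 40 N, if the wrist force passes 120 N, or if a joint passes its speed limit or range.

### The arm

A 6-joint arm with a two-finger parallel gripper is mounted at the origin on a cart in front of the work surface, level with it; the furniture and walls round the work are solid. World frame = base frame: x ahead of the robot, y to its left, z up, the work surface at z = 0. Lengths are in m, angles in degrees, forces in N, time in s.
With the tool pointing down it reaches from about 0.25 to 0.725 m from the base axis. Payload 9.7 kg.
Tool frame: the origin (TCP) lies on the centre line of the jaws, within the pads' length; the fingertips stand 17 mm ahead of it and the grasp point (between the pads) lies 2 mm behind it (bot.nose_length is the distance from the TCP to the fingertips, in m); x points along the fingers, y is the direction in which the jaws open and shut, and the axes are right-handed (so a half turn about x gives the same grasp; the last joint's range is limited). The gripper opens to 85 mm and grips with 20 to 120 N. Pads are 22 mm wide; open, the fingers measure 114 mm over their backs; the gripper's body (76 mm by 85 mm) begins 54 mm behind the grasp point. The pads swing forward as they close: fully open they stand 13 mm farther back than shut.
Start: joints at [76.891, 4.979, 10.078, 95.1, 0, 90], TCP at [0.125, 0.536, 0.248] pointing down, gripper open.
Joint ranges: [-179.16, 179.16], [-48.56, 103.87], [-65.8, 70.77], [-126.05, 130.52], [-82.76, 87.17], [-180, 180]. Speed limits (degrees/s): [127.2, 127.2, 147.25, 180, 180, 180].

### API

Orientations are given as [roll, pitch, yaw] about the fixed x, y, z axes, in that order (R = Rz(yaw) Ry(pitch) Rx(roll)).
In Python, from workcell import bot, viewer, ticket gives the robot as it stands.
- The arm moves only by the tool jog_arm, never from a script. Its argument "deltas" is a list of rows, each an object of numbers: "fingers": the opening, from 0 (shut) to 1 (fully open); "x", "y", "z": the shift along the world's x, y, z in mm; "twist": the turn about the world's z in degrees. A call has 1 to 10 rows; each row is the pose to reach, as a shift and turn from the pose measured when the call began; what a row does not reach only later rows make up. A row lasts 1/10 s, in which the tool goes at most 50 mm and 8.59 degrees, less where a joint would pass 70% of its speed; a pose out of reach is approached as far as the arm can. A call with a gripper value outside its range is refused whole. The fingers move at their own pace and stop on an object; "grip_force" is the grip in N (left out, the last holds). Time passes only in rows, so rows that repeat a pose let the fingers close. It gives the time, the measured TCP pose, the force and the opening at its end, in the units of the state.
- bot.get_obs(): the state, without advancing time (a new reading comes with each control period).
- viewer.camera(name): name is "side" or "top" or "wrist"; returns a dict with "image" (384x512x3 uint8, red, green, blue), "fovy" (degrees; the focal length in pixels is half the picture's height over the tangent of half this angle, whatever the lens; pixels are square), "cx", "cy" (the principal point, pixels), "world_to_cam" (4x4, takes a point from world to camera coordinates); the wrist camera has in their place "tool_from_camera" (4x4, takes a point from camera to tool coordinates, whose origin is the TCP and whose axes are the tool frame's). Camera axes: x right, y down, z forward; pixel columns grow to the right and rows downward; lengths in m; the calibration is good to about 2 mm. A picture is of the moment at which its call begins: read the wrist's pose just before it. There is no depth.
- ticket.job_done(): hands the job in, once; it reports no verdict.
The state is a dict: "time": time; "q": joint angles; "qd": joint speeds; "joint_efforts": joint torques, N m; "ee_pos": TCP position; "tcp_rot": TCP orientation; "wrist_force": force on the tool from outside, world axes, zero at the start; "torque": the same for the moment, N m; "opening": finger opening in m.
Only numpy, scipy, OpenCV 4.12 (cv2) and the standard library are available. Lean on these libraries where they do the work, as an engineer would, in place of code of your own. Each camera call takes 0.05 s, during which the arm holds its last target.

## Working session

There is one attempt and no reset: what is moved stays moved. The work goes in short steps, Python scripts to look and compute and a tool call to move; the robot and the scene stay as the last step left them, time stands still between calls to the robot, and variables do not carry over. Pictures are saved under pics/ and viewed, and the job is handed in when it is done.

Besides the shell and the picture viewer there is one more tool, called after ">>>" by a JSON object that holds its "api" and its "payload". jog_arm: Moves the arm, as the interface text tells. Its arguments: {"type":"object","properties":{"deltas":{"type":"array"},"grip_force":{"type":"number"}},"required":["deltas"]}

```bash
ls; mkdir -p pics
python3 - <<'E'
from workcell import bot, viewer, ticket
import cv2, numpy as np
print(bot.get_obs())
for n in ["side","top","wrist"]:
    c=viewer.camera(n); cv2.imwrite(f"pics/{n}0.png",c["image"][:,:,::-1])
    print(n,{k:(np.round(v,4).tolist() if k!="image" else v.shape) for k,v in c.items()})
E
```

```text
pics
{'time': 0.0, 'q': array([ 7.68888102e+01,  5.01156842e+00,  1.00324914e+01,  9.50996534e+01,
       -2.26408944e-03,  9.00004194e+01]), 'qd': array([-0.06068084,  0.03408543,  0.11757005, -0.07154292, -0.02843844,
       -0.00885794]), 'joint_efforts': array([-2.02882962e-03, -5.20390463e+01,  4.64801931e+01,  1.63110526e-02,
       -2.15892840e-05,  3.09223090e-06]), 'ee_pos': array([0.12472367, 0.5354476 , 0.24756099]), 'tcp_rot': array([ -88.35235257,   89.92123704, -101.46396019]), 'wrist_force': array([ 0.16567909, -0.39058207,  0.03668618]), 'torque': array([ 0.01284904, -0.02022348, -0.03884664]), 'opening': 0.08529820328135355}
side {'image': (384, 512, 3), 'fovy': 57.9026, 'cx': 248.0678, 'cy': 192.4231, 'world_to_cam': [[-0.9952, -0.0971, 0.0089, 0.5476], [-0.0686, 0.6331, -0.771, 0.1079], [0.0692, -0.768, -0.6367, 0.9876], [0.0, 0.0, 0.0, 1.0]]}
top {'image': (384, 512, 3), 'fovy': 44.8939, 'cx': 261.6325, 'cy': 192.5971, 'world_to_cam': [[-0.0185, -0.9998, 0.0085, -0.0195], [-0.9966, 0.0178, -0.0808, 0.5556], [0.0806, -0.01, -0.9967, 1.6627], [0.0, 0.0, 0.0, 1.0]]}
wrist {'image': (384, 512, 3), 'fovy': 63.776, 'cx': 255.3638, 'cy': 188.7499, 'tool_from_camera': [[-0.0007, -0.2902, 0.957, -0.1251], [1.0, -0.0008, 0.0005, -0.001], [0.0006, 0.957, 0.2902, -0.0735], [0.0, 0.0, 0.0, 1.0]]}
```

View pics/side0.png

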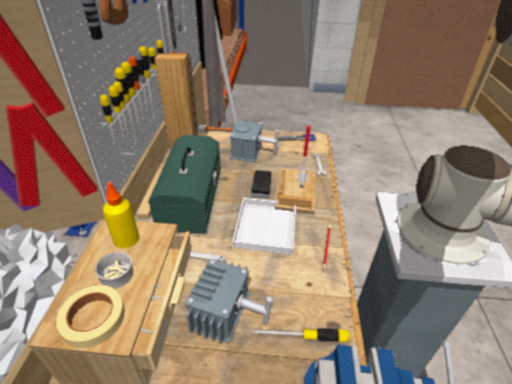

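View pics/top0.png

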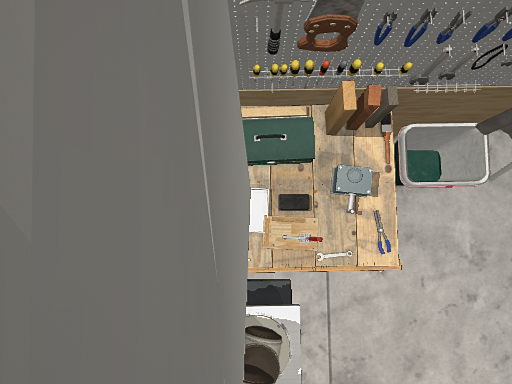

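View pics/wrist0.png

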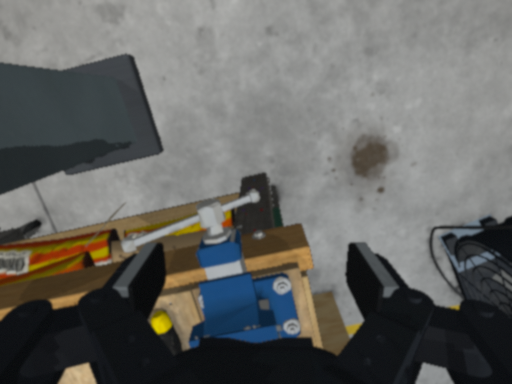

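```bash
cat > h.py <<'E'
import numpy as np, cv2
from scipy.spatial.transform import Rotation as R
from workcell import bot, viewer, ticket
def cam(n,save=None):
    o=bot.get_obs(); c=viewer.camera(n)
    if n=="wrist":
        T=np.eye(4); T[:3,:3]=R.from_euler('xyz',o["tcp_rot"],degrees=True).as_matrix(); T[:3,3]=o["ee_pos"]
        W=T@c["tool_from_camera"]
    else: W=np.linalg.inv(c["world_to_cam"])
    f=192/np.tan(np.radians(c["fovy"]/2))
    d=dict(W=W,f=f,cx=c["cx"],cy=c["cy"],img=c["image"],obs=o)
    if save:
        cv2.imwrite(f"pics/{save}.png",c["image"][:,:,::-1]); np.savez(f"pics/{save}.npz",**{k:v for k,v in d.items() if k!="obs"})
    return d
def load(s): return dict(np.load(f"pics/{s}.npz"))
def ray(d,u,v):
    r=d["W"][:3,:3]@np.array([(u-d["cx"])/d["f"],(v-d["cy"])/d["f"],1]); return d["W"][:3,3],r/np.linalg.norm(r)
def onz(d,u,v,z):
    o,r=ray(d,u,v); return o+r*(z-o[2])/r[2]
def proj(d,p):
    q=np.linalg.inv(d["W"])@np.append(p,1); return np.array([d["cx"]+d["f"]*q[0]/q[2],d["cy"]+d["f"]*q[1]/q[2]])
def tri(*drs):
    A=np.zeros((3,3));b=np.zeros(3)
    for d,u,v in drs:
        o,r=ray(d,u,v); M=np.eye(3)-np.outer(r,r); A+=M;b+=M@o
    p=np.linalg.solve(A,b); return p
def crop(s,x0,y0,x1,y1,k,out):
    i=cv2.imread(f"pics/{s}.png")[y0:y1,x0:x1]; cv2.imwrite(f"pics/{out}.png",cv2.resize(i,None,fx=k,fy=k,interpolation=cv2.INTER_CUBIC))
E
python3 - <<'E'
from h import *
d=cam("side","side1")
print("nose",bot.nose_length)
print(R.from_euler('xyz',d["obs"]["tcp_rot"],degrees=True).as_matrix().round(3))
for n,u,v,z in [("case",220,295,.06),("bar",267,305,.062),("tray",265,225,0.02),("pump",245,140,.06),("box",190,180,.1)]: print(n,onz(d,u,v,z).round(3))
crop("side1",170,190,350,340,4,"side1c")
E
```

```text
nose 0.017
[[-0.     0.227  0.974]
 [-0.001  0.974 -0.227]
 [-1.    -0.001  0.   ]]
case [0.581 0.315 0.06 ]
bar [0.479 0.33  0.062]
tray [0.498 0.052 0.02 ]
pump [ 0.594 -0.33   0.06 ]
box [ 0.721 -0.027  0.1  ]
```

View pics/side1c.png

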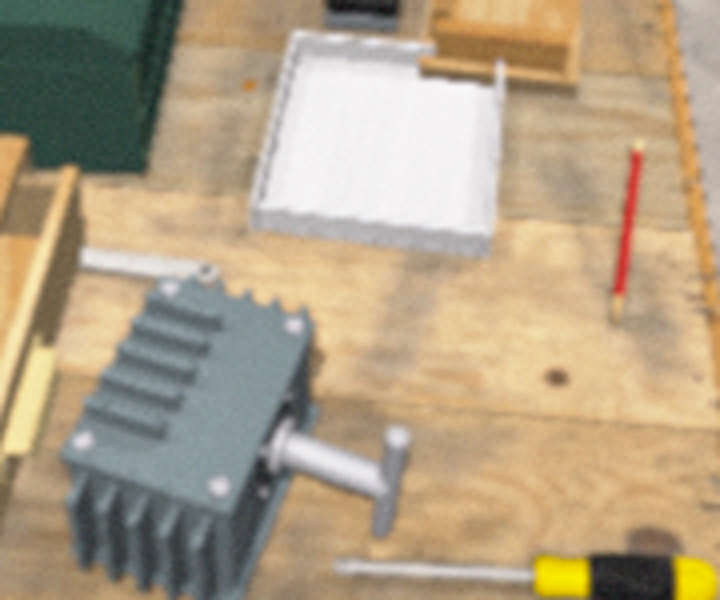

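>>> {"api": "jog_arm", "payload": {"deltas": [{"x": 25,"y": -20,"z": 20},{"x": 60,"y": -50,"z": 50},{"x": 95,"y": -80,"z": 50},{"x": 130,"y": -110,"z": 50},{"x": 165,"y": -140,"z": 50},{"x": 200,"y": -170,"z": 50},{"x": 235,"y": -190,"z": 50},{"x": 255,"y": -205,"z": 50},{"x": 255,"y": -205,"z": 50},{"x": 255,"y": -205,"z": 50}]}}

```text
validation failed for argument at $.de...
```

Run:
```python
from h import *
d=cam("wrist","w1"); d2=cam("top","t1")
print(d["obs"]["ee_pos"],d["obs"]["tcp_rot"],d["obs"]["time"])
```

```text
[0.12469491 0.53555904 0.24783907] [ -90.71088376   89.95305753 -103.81908245] 0.2
```

View pics/w1.png

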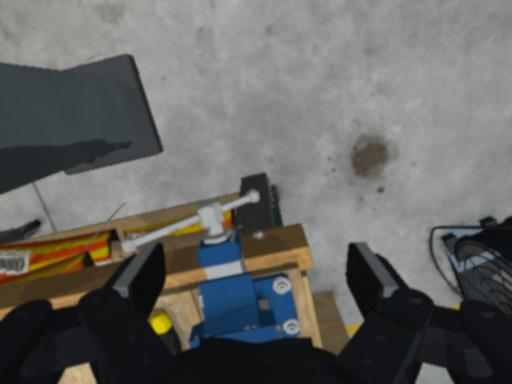

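View pics/t1.png

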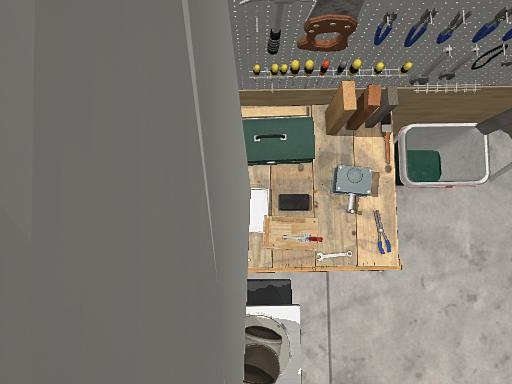

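The call was refused, so the arm didn't move and the pictures are unchanged. My guess is that each row needs every field, so I'll resend it that way.

>>> {"api": "jog_arm", "payload": {"deltas": [{"x": 25,"y": -20,"z": 20,"twist": 0,"fingers": 1},{"x": 60,"y": -50,"z": 50,"twist": 0,"fingers": 1},{"x": 95,"y": -80,"z": 50,"twist": 0,"fingers": 1},{"x": 130,"y": -110,"z": 50,"twist": 0,"fingers": 1},{"x": 165,"y": -140,"z": 50,"twist": 0,"fingers": 1},{"x": 200,"y": -170,"z": 50,"twist": 0,"fingers": 1},{"x": 235,"y": -190,"z": 50,"twist": 0,"fingers": 1},{"x": 255,"y": -205,"z": 50,"twist": 0,"fingers": 1},{"x": 255,"y": -205,"z": 50,"twist": 0,"fingers": 1},{"x": 255,"y": -205,"z": 50,"twist": 0,"fingers": 1}]}}

```text
time: 1.3
ee_pos: [0.3799, 0.3304, 0.2979]
tcp_rot: [-124.1, 90.0, -137.3]
wrist_force: [0.3, 0.1, -0.1]
opening: 0.0853
```

Run:
```python
from h import *
d=cam("wrist","w1"); d2=cam("top","t1")
print(d["obs"]["ee_pos"],d["obs"]["tcp_rot"],d["obs"]["time"])
```

```text
[0.37989023 0.33035597 0.29794352] [-124.05885223   89.9620324  -137.25174569] 1.3
```

View pics/w1.png

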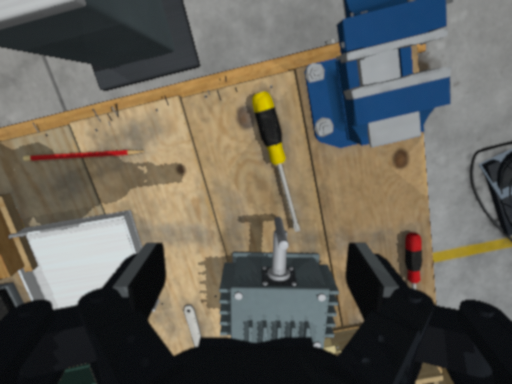

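View pics/t1.png

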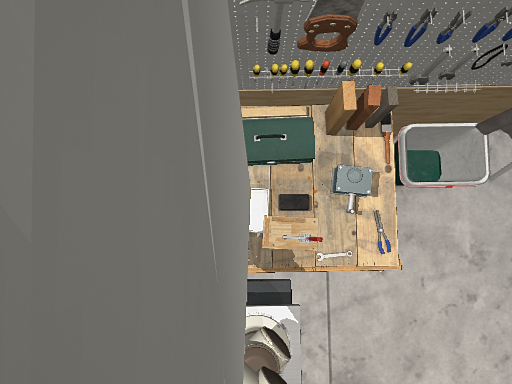

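Run:
```python
from h import *
crop("w1",200,200,360,350,5,"w1c"); crop("w1",0,190,160,320,5,"w1t")
```

```text
(no output)
```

View pics/w1c.png

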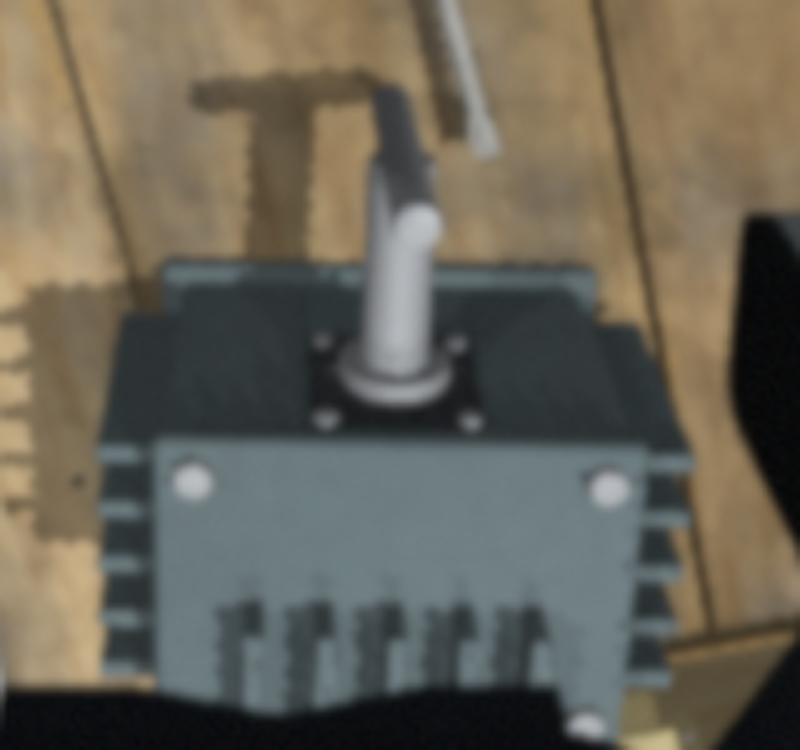

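View pics/w1t.png

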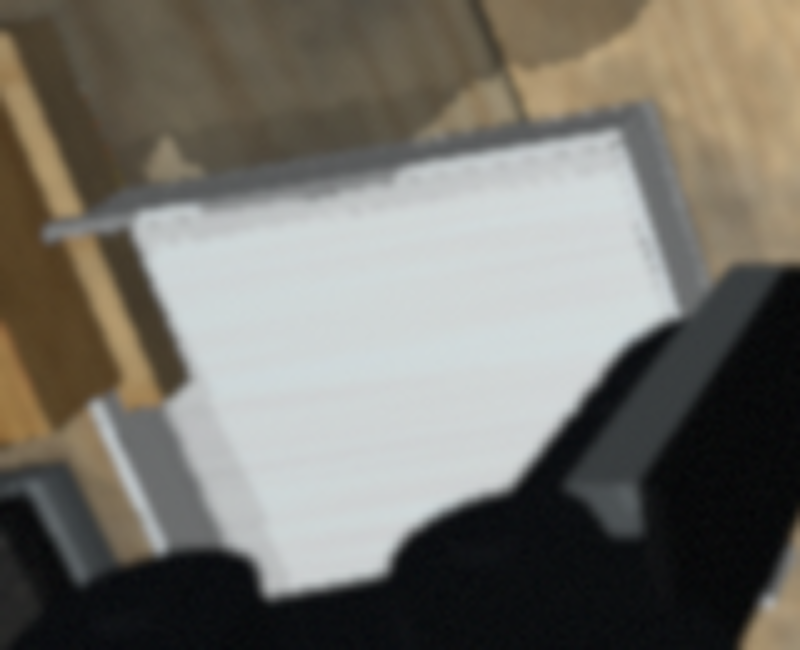

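Run:
```python
from h import *
w=load("w1"); s=load("side1")
P=lambda u,v,z: onz(w,200+u/5,200+v/5,z)
L=P(157,440,.092);Rr=P(645,445,.092)
print("front edge",L,Rr,np.linalg.norm(L-Rr))
dv=Rr-L; yaw=np.degrees(np.arctan2(-dv[0],dv[1])); print("yaw",yaw)
B1=P(193,482,.094);B2=P(609,489,.094); dv=B2-B1; print("bolts",B1,B2,"yaw",np.degrees(np.arctan2(-dv[0],dv[1])))
print("bartop wrist", P(418,228,.105), "side", onz(s,269.5,299.2,.105), "tri",tri((w,283.6,245.6),(s,269.5,299.2)))
F=(L+Rr)/2; F[2]=.062
print("front mid",F)
for yw in (yaw,np.degrees(np.arctan2(-dv[0],dv[1]))):
  a=np.array([np.cos(np.radians(yw)),np.sin(np.radians(yw)),0]); print("bar", F-a*.062)
T=lambda u,v,z: onz(w,u/5,190+v/5,z)
print("tray outer corner FL (x-, y+)",T(648,103,.025),"inner",T(615,130,.025)," FR",T(45,235,.025), "rear left?", T(130,205,.004))
S=lambda u,v,z: onz(s,170+u/4,190+v/4,z)
for n,u,v in [("rear-left",258,212),("front-left",492,236),("rear-right",294,32),("front-right",500,66)]: print(n,S(u,v,.025))
```

```text
front edge [0.52433227 0.26492238 0.092     ] [0.55350584 0.38267589 0.092     ] 0.12131358019137777
yaw -13.914908109451066
bolts [0.53680868 0.27110703 0.094     ] [0.5625543  0.37165583 0.094     ] yaw -14.362079994695229
bartop wrist [0.47527039 0.34010425 0.105     ] side [0.47482937 0.34401187 0.105     ] tri [0.47570554 0.34083599 0.1018946 ]
front mid [0.53891906 0.32379913 0.062     ]
bar [0.47873851 0.33870893 0.062     ]
bar [0.47885671 0.33917816 0.062     ]
tray outer corner FL (x-, y+) [0.416502   0.14293473 0.025     ] inner [0.42196622 0.13129455 0.025     ]  FR [ 0.41519366 -0.03682109  0.025     ] rear left? [ 0.41763294 -0.02812002  0.004     ]
rear-left [0.57335198 0.1317273  0.025     ]
front-left [0.42057865 0.1363848  0.025     ]
rear-right [ 0.56936668 -0.05156102  0.025     ]
front-right [ 0.41431661 -0.02948837  0.025     ]
```

>>> {"api": "jog_arm", "payload": {"deltas": [{"x": 20,"y": -8,"z": -10,"twist": 0,"fingers": 0},{"x": 45,"y": -18,"z": -30,"twist": -1,"fingers": 0},{"x": 70,"y": -28,"z": -50,"twist": -1,"fingers": 0},{"x": 88,"y": -35,"z": -80,"twist": -1,"fingers": 0},{"x": 88,"y": -35,"z": -110,"twist": -1,"fingers": 0},{"x": 88,"y": -35,"z": -140,"twist": -1,"fingers": 0},{"x": 88,"y": -35,"z": -160,"twist": -1,"fingers": 0},{"x": 88,"y": -35,"z": -168,"twist": -1,"fingers": 0},{"x": 88,"y": -35,"z": -168,"twist": -1,"fingers": 0},{"x": 88,"y": -35,"z": -168,"twist": -1,"fingers": 0}]}}

```text
time: 2.4
ee_pos: [0.4672, 0.2968, 0.1314]
tcp_rot: [43.3, 89.9, 29.3]
wrist_force: [-1.1, -0.1, -0.3]
opening: -0.0001
```

Run:
```python
from h import *
d=cam("side","s2"); d2=cam("wrist","w2")
print(d["obs"]["ee_pos"],d["obs"]["opening"], R.from_euler('xyz',d["obs"]["tcp_rot"],degrees=True).as_matrix().round(3)[:,1])
crop("s2",170,190,350,340,4,"s2c")
p=d["obs"]["ee_pos"]; print("tcp px",proj(d,p),"tip17",proj(d,p-[0,0,.017]),"tip30",proj(d,p-[0,0,.030]))
```

```text
[0.46718906 0.296754   0.13137199] -5.8892287390863736e-05 [0.242 0.97  0.001]
tcp px [275.01276234 271.97833681] tip17 [274.53457599 277.10604929] tip30 [274.17850483 280.92428985]
```

View pics/s2c.png

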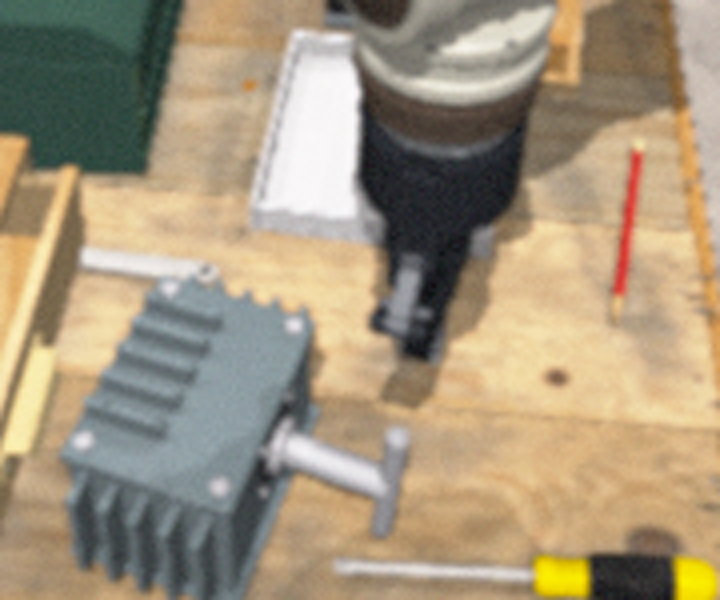

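View pics/w2.png

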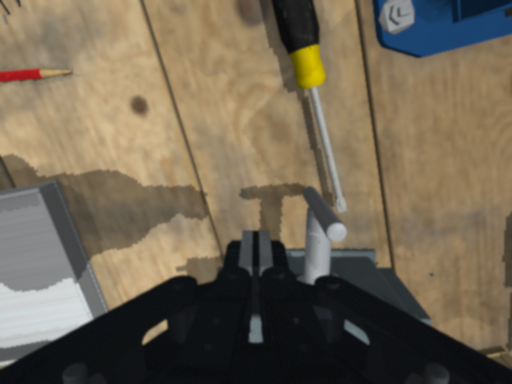

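>>> {"api": "jog_arm", "payload": {"deltas": [{"x": 0,"y": 0,"z": -18,"twist": 0,"fingers": 0},{"x": 0,"y": 0,"z": -36,"twist": 0,"fingers": 0},{"x": 3,"y": 12,"z": -36,"twist": 0,"fingers": 0},{"x": 5,"y": 20,"z": -36,"twist": 0,"fingers": 0},{"x": 7,"y": 27,"z": -36,"twist": 0,"fingers": 0},{"x": 8,"y": 33,"z": -36,"twist": 0,"fingers": 0},{"x": 10,"y": 39,"z": -36,"twist": 0,"fingers": 0},{"x": 11,"y": 45,"z": -36,"twist": 0,"fingers": 0},{"x": 12,"y": 49,"z": -36,"twist": 0,"fingers": 0},{"x": 13,"y": 52,"z": -36,"twist": 0,"fingers": 0}]}}

```text
time: 3.5
ee_pos: [0.481, 0.3486, 0.0959]
tcp_rot: [18.4, 89.9, 4.3]
wrist_force: [2.8, -6.2, 1.5]
opening: -0.0001
```

Run:
```python
from h import *
d=cam("side","s3"); d2=cam("wrist","w3")
print(d["obs"]["ee_pos"],d["obs"]["wrist_force"])
crop("s3",170,190,350,340,4,"s3c")
```

```text
[0.48100155 0.34858416 0.09590665] [ 2.79172465 -6.17801099  1.53598558]
```

View pics/s3c.png

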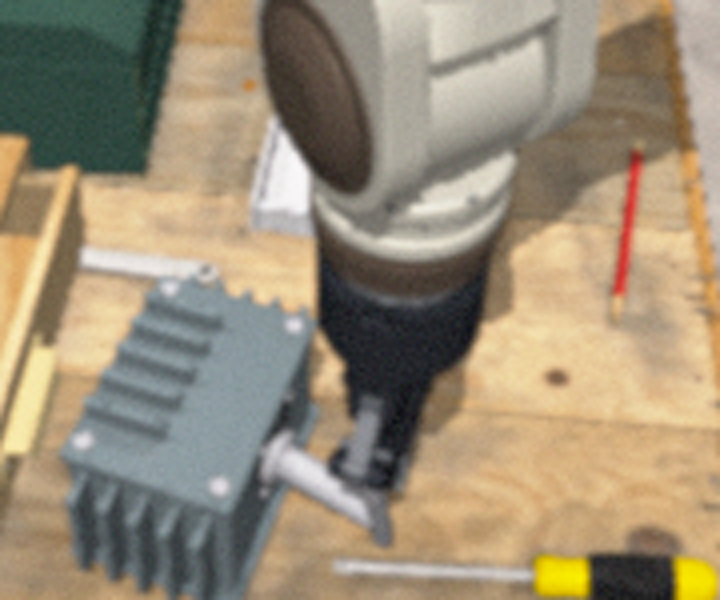

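View pics/w3.png

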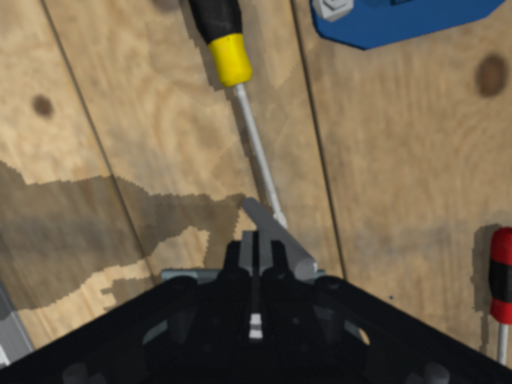

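>>> {"api": "jog_arm", "payload": {"deltas": [{"x": 1,"y": 4,"z": 0,"twist": 0,"fingers": 0},{"x": 2,"y": 8,"z": 0,"twist": 0,"fingers": 0},{"x": 2,"y": 7,"z": 15,"twist": 0,"fingers": 0},{"x": 2,"y": 7,"z": 30,"twist": 0,"fingers": 0},{"x": 4,"y": 15,"z": 30,"twist": 0,"fingers": 0},{"x": 5,"y": 21,"z": 30,"twist": 0,"fingers": 0},{"x": 5,"y": 21,"z": 20,"twist": 0,"fingers": 0},{"x": 5,"y": 21,"z": 10,"twist": 0,"fingers": 0},{"x": 5,"y": 21,"z": 0,"twist": 0,"fingers": 0},{"x": 5,"y": 21,"z": -6,"twist": 0,"fingers": 0}]}}

```text
time: 4.6
ee_pos: [0.4851, 0.3735, 0.0906]
tcp_rot: [93.0, 89.5, 79.1]
wrist_force: [-5.4, 17.5, 12.8]
opening: 0.0001
```

Run:
```python
from h import *
d=cam("side","s4"); d2=cam("wrist","w4")
print(d["obs"]["ee_pos"],d["obs"]["wrist_force"])
crop("s4",170,190,350,340,4,"s4c")
```

```text
[0.48510695 0.37353488 0.09060681] [-5.4353113  17.51101751 12.78002388]
```

View pics/s4c.png

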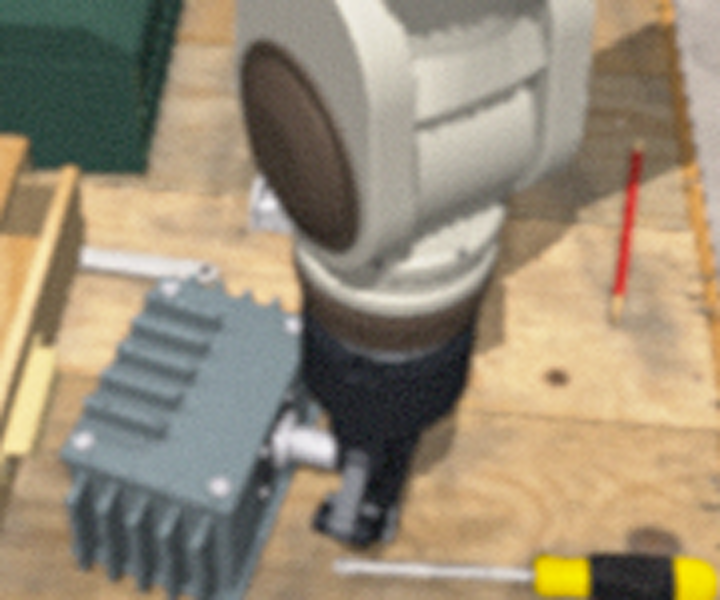

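View pics/w4.png

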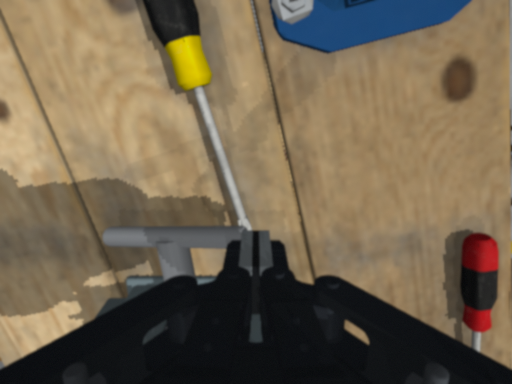

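>>> {"api": "jog_arm", "payload": {"deltas": [{"x": 0,"y": 0,"z": 15,"twist": 0,"fingers": 0},{"x": 0,"y": 0,"z": 35,"twist": 0,"fingers": 0},{"x": -2,"y": -6,"z": 45,"twist": 0,"fingers": 0}]}}

```text
time: 5.0
ee_pos: [0.4829, 0.3671, 0.1348]
tcp_rot: [94.4, 89.6, 80.5]
wrist_force: [0.2, -0.1, 0.9]
opening: -0.0001
```

Run:
```python
from h import *
d=cam("side","s5"); d2=cam("wrist","w5")
print(d["obs"]["ee_pos"],d["obs"]["wrist_force"])
crop("s5",220,270,320,345,7,"s5c")
```

```text
[0.48286872 0.36710789 0.1348252 ] [ 0.17940843 -0.12301706  0.88153935]
```

View pics/s5c.png

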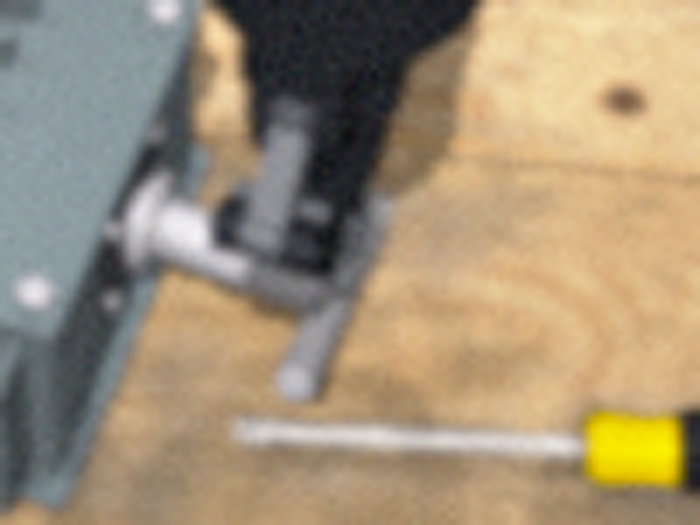

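View pics/w5.png

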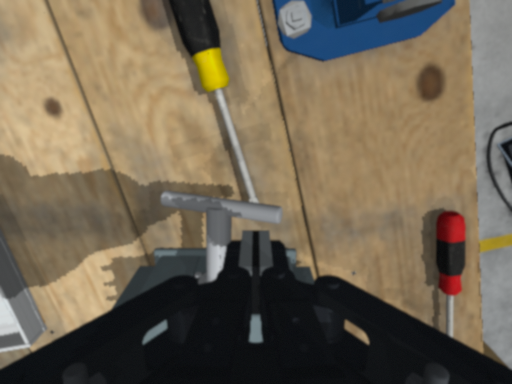

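Run:
```python
from h import *
w=load("w5"); s=load("s5")
E1=tri((w,277,213),(s,262.6,324.7)); E2=tri((w,165.5,199),(s,220+382/7,270+205/7)); print(E1,E2,(E1+E2)/2)
cy=np.array([.242,.970,0]); d=E1-E2; print(np.linalg.norm(d), "angle above level", np.degrees(np.arctan2(d[2],d@cy)))
```

```text
[0.48589136 0.3802036  0.07221934] [0.4642022  0.30511698 0.05023546] [0.47504678 0.34266029 0.0612274 ]
0.08118935664283164 angle above level 15.724342787122005
```

>>> {"api": "jog_arm", "payload": {"deltas": [{"x": 0,"y": 0,"z": -20,"twist": 0,"fingers": 0},{"x": 0,"y": 0,"z": -38,"twist": 0,"fingers": 0},{"x": 0,"y": 0,"z": -41,"twist": 0,"fingers": 0},{"x": 0,"y": 0,"z": -43,"twist": 0,"fingers": 0},{"x": 0,"y": 0,"z": -45,"twist": 0,"fingers": 0}]}}

```text
time: 5.6
ee_pos: [0.4832, 0.3665, 0.0908]
tcp_rot: [87.1, 89.5, 73.1]
wrist_force: [-0.6, 0.9, 2.5]
opening: 0.0001
```

>>> {"api": "jog_arm", "payload": {"deltas": [{"x": 0,"y": 0,"z": -2,"twist": 0,"fingers": 0},{"x": 0,"y": 0,"z": -4,"twist": 0,"fingers": 0},{"x": 0,"y": 0,"z": -5,"twist": 0,"fingers": 0},{"x": 0,"y": 0,"z": -6,"twist": 0,"fingers": 0}]}}

```text
time: 6.0
ee_pos: [0.4833, 0.3668, 0.0851]
tcp_rot: [85.2, 89.5, 71.3]
wrist_force: [-1.1, 1.6, 3.8]
opening: 0.0001
```

>>> {"api": "jog_arm", "payload": {"deltas": [{"x": 0,"y": 0,"z": -1,"twist": 0,"fingers": 0},{"x": 0,"y": 0,"z": -2,"twist": 0,"fingers": 0},{"x": 0,"y": 0,"z": -3,"twist": 0,"fingers": 0}]}}

```text
time: 6.3
ee_pos: [0.4832, 0.3668, 0.0821]
tcp_rot: [86.6, 89.5, 72.7]
wrist_force: [-1.7, 1.9, 4.0]
opening: 0.0001
```

>>> {"api": "jog_arm", "payload": {"deltas": [{"x": 0,"y": 0,"z": -1,"twist": 0,"fingers": 0},{"x": 0,"y": 0,"z": -2,"twist": 0,"fingers": 0},{"x": 0,"y": 0,"z": -3,"twist": 0,"fingers": 0}]}}

```text
time: 6.6
ee_pos: [0.4831, 0.3669, 0.0791]
tcp_rot: [87.5, 89.5, 73.6]
wrist_force: [-2.2, 2.0, 5.2]
opening: 0.0
```

Run:
```python
from h import *
d=cam("side","s6"); d2=cam("wrist","w6")
print(d["obs"]["ee_pos"],d["obs"]["wrist_force"])
crop("s6",220,270,320,345,7,"s6c")
```

```text
[0.48313918 0.36694298 0.07907328] [-2.15327726  2.01807928  5.231918  ]
```

View pics/s6c.png

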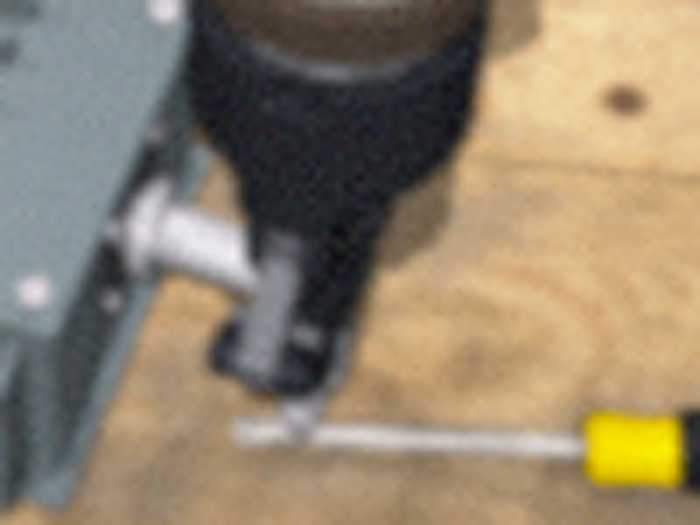

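View pics/w6.png

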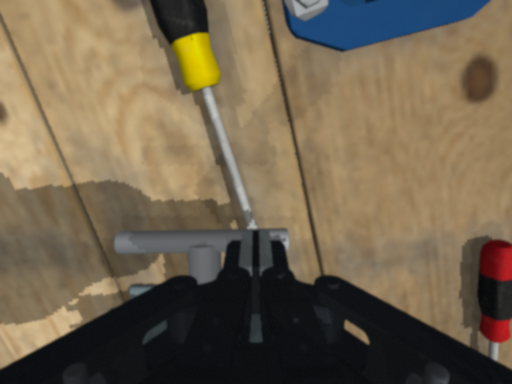

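>>> {"api": "jog_arm", "payload": {"deltas": [{"x": 0,"y": 0,"z": -1,"twist": 0,"fingers": 0},{"x": 0,"y": 0,"z": -2,"twist": 0,"fingers": 0},{"x": 0,"y": 0,"z": -3,"twist": 0,"fingers": 0}]}}

```text
time: 7.0
ee_pos: [0.4833, 0.3674, 0.077]
tcp_rot: [85.0, 89.4, 71.1]
wrist_force: [-3.7, 3.2, 11.6]
opening: -0.0003
```

>>> {"api": "jog_arm", "payload": {"deltas": [{"x": 0,"y": 0,"z": 20,"twist": 0,"fingers": 0},{"x": 0,"y": 0,"z": 55,"twist": 0,"fingers": 0},{"x": -10,"y": -15,"z": 85,"twist": 0,"fingers": 0.5},{"x": -20,"y": -26,"z": 100,"twist": 0,"fingers": 1},{"x": -20,"y": -26,"z": 100,"twist": 0,"fingers": 1}]}}

```text
time: 7.5
ee_pos: [0.4637, 0.3407, 0.1795]
tcp_rot: [73.0, 89.2, 59.0]
wrist_force: [-0.2, -0.2, 0.6]
opening: 0.0434
```

Run:
```python
from h import *
d=cam("side","s7"); d2=cam("wrist","w7")
print(d["obs"]["ee_pos"],d["obs"]["wrist_force"],d["obs"]["opening"])
crop("s7",220,270,320,345,7,"s7c")
crop("w7",150,130,310,250,5,"w7c")
```

```text
[0.46374319 0.34067562 0.17949923] [-0.2369765  -0.22205962  0.6319289 ] 0.043418316100062845
```

View pics/s7c.png

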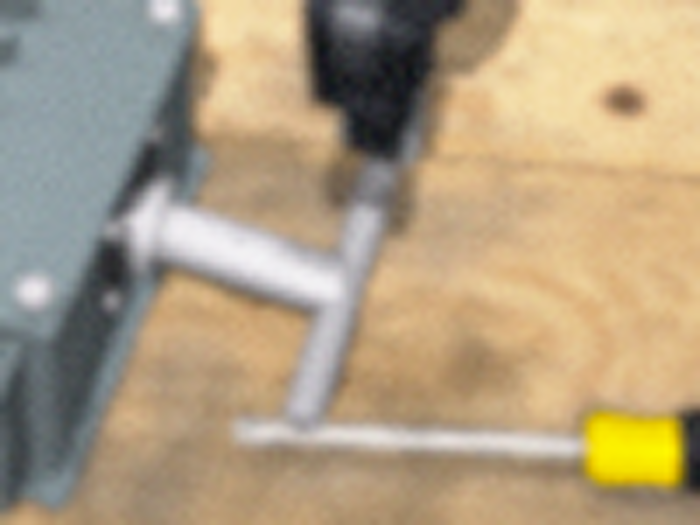

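View pics/w7.png

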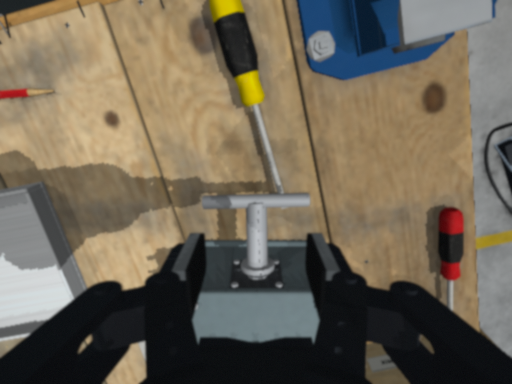

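Run:
```python
from h import *
w=load("w7"); s=load("s7")
E1=tri((w,306,200),(s,220+307/7,270+412/7)); print("end",E1)
for z in (.056,.059): print(onz(w,256,200.5,z), onz(w,204,201,z), onz(w,309,200,z), "flange",onz(w,258,268,z+.003))
print(onz(s,220+332/7,270+303/7,.058))
```

```text
end [0.48327351 0.38083521 0.05851432]
[0.47576171 0.33917555 0.056     ] [0.46540792 0.29651341 0.056     ] [0.48635875 0.38280348 0.056     ] flange [0.53729044 0.3256985  0.059     ]
[0.47473744 0.33938614 0.059     ] [0.46450962 0.29724304 0.059     ] [0.48520556 0.38248328 0.059     ] flange [0.53549577 0.32607767 0.062     ]
[0.47671936 0.34660954 0.058     ]
```

View pics/w7c.png

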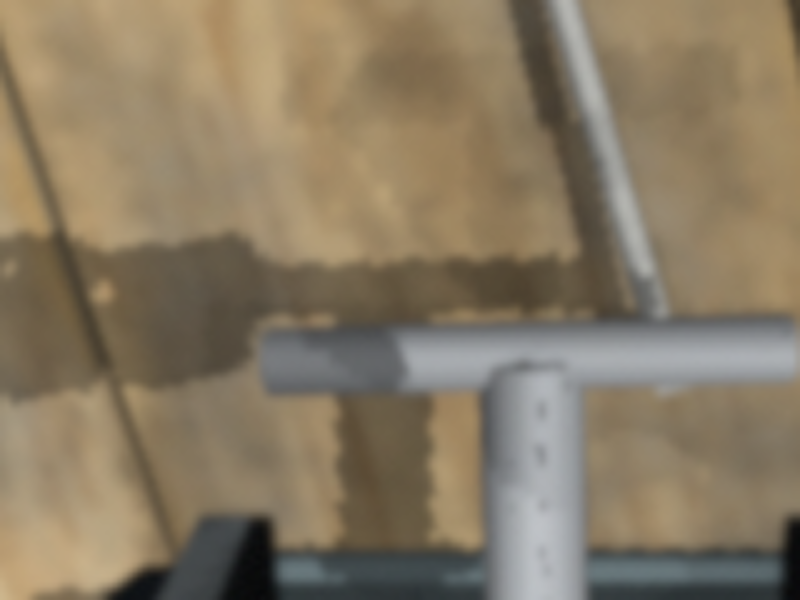

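>>> {"api": "jog_arm", "payload": {"deltas": [{"x": 20,"y": -4,"z": 0,"twist": 0,"fingers": 1},{"x": 42,"y": -9,"z": -5,"twist": 0,"fingers": 1},{"x": 42,"y": -9,"z": -30,"twist": 0,"fingers": 1},{"x": 42,"y": -9,"z": -60,"twist": 0,"fingers": 1},{"x": 42,"y": -9,"z": -85,"twist": 0,"fingers": 1},{"x": 42,"y": -9,"z": -105,"twist": 0,"fingers": 1},{"x": 42,"y": -9,"z": -114,"twist": 0,"fingers": 1},{"x": 42,"y": -9,"z": -114,"twist": 0,"fingers": 1}]}}

```text
time: 8.4
ee_pos: [0.5048, 0.3316, 0.0599]
tcp_rot: [98.9, 89.6, 85.0]
wrist_force: [0.4, 0.0, 0.5]
opening: 0.0856
```

Run:
```python
from h import *
d=cam("side","s8"); d2=cam("wrist","w8")
print(d["obs"]["ee_pos"],d["obs"]["wrist_force"],d["obs"]["opening"])
crop("s8",200,240,320,345,6,"s8c")
```

```text
[0.50483109 0.33163165 0.05987312] [0.44892186 0.01968775 0.46944894] 0.0855976384381218
```

View pics/s8c.png

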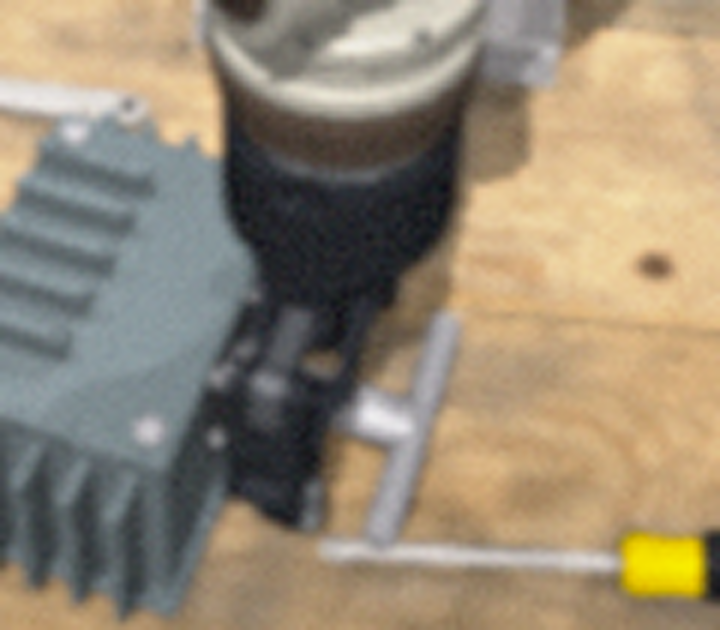

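View pics/w8.png

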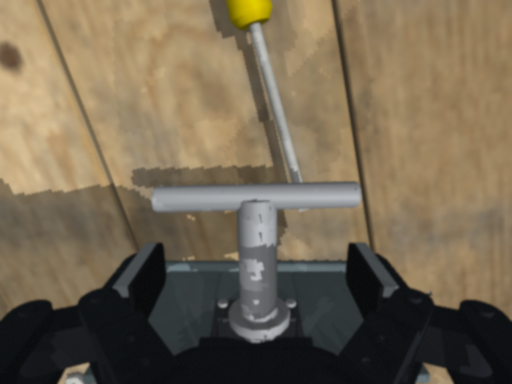

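>>> {"api": "jog_arm", "payload": {"deltas": [{"x": 1,"y": 0,"z": 5,"twist": 0,"fingers": 1},{"x": 1,"y": 0,"z": 5,"twist": 0,"fingers": 0.2},{"x": 1,"y": 0,"z": 5,"twist": 0,"fingers": 0},{"x": 1,"y": 0,"z": 5,"twist": 0,"fingers": 0},{"x": 1,"y": 0,"z": 5,"twist": 0,"fingers": 0},{"x": 1,"y": 0,"z": 5,"twist": 0,"fingers": 0},{"x": 1,"y": 0,"z": 5,"twist": 0,"fingers": 0},{"x": 1,"y": 0,"z": 5,"twist": 0,"fingers": 0}], "grip_force": 60}}

```text
time: 9.3
ee_pos: [0.5069, 0.3324, 0.0677]
tcp_rot: [81.6, 89.4, 67.6]
wrist_force: [-0.7, 0.2, 1.3]
opening: 0.0156
```

Run:
```python
from h import *
d=cam("side","s9"); d2=cam("wrist","w9")
print(d["obs"]["ee_pos"],d["obs"]["wrist_force"],d["obs"]["opening"])
crop("s9",220,270,320,345,7,"s9c")
```

```text
[0.50685703 0.33236994 0.06772657] [-0.74774169  0.21151593  1.2934557 ] 0.015629383772759332
```

View pics/s9c.png

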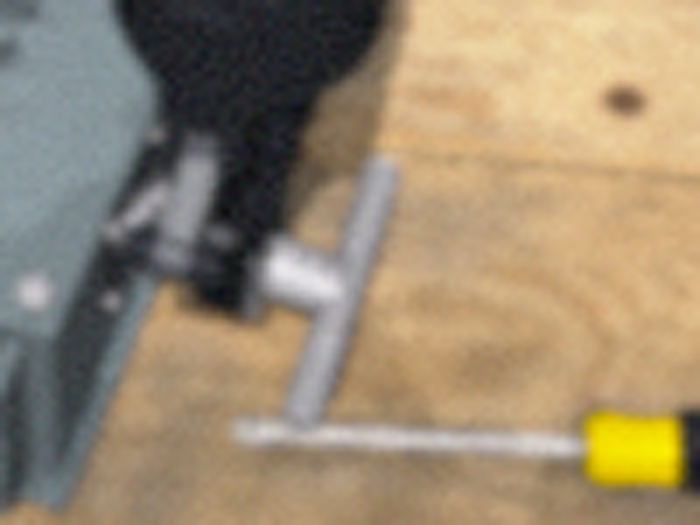

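View pics/w9.png

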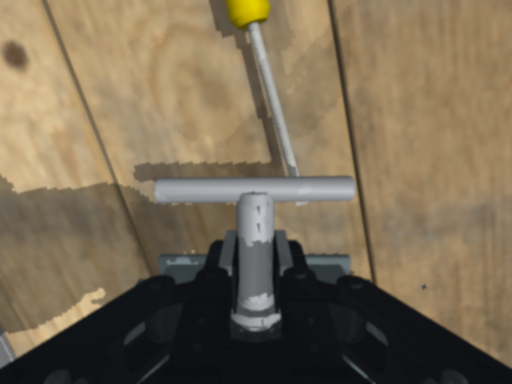

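>>> {"api": "jog_arm", "payload": {"deltas": [{"x": -3,"y": 1,"z": 0,"twist": 0,"fingers": 0},{"x": -6,"y": 1.5,"z": 0,"twist": 0,"fingers": 0},{"x": -9,"y": 2,"z": 0,"twist": 0,"fingers": 0},{"x": -12,"y": 3,"z": 0,"twist": 0,"fingers": 0},{"x": -16,"y": 4,"z": 0,"twist": 0,"fingers": 0},{"x": -20,"y": 5,"z": 0,"twist": 0,"fingers": 0}]}}

```text
time: 10.0
ee_pos: [0.4864, 0.3374, 0.0675]
tcp_rot: [83.1, 89.4, 69.2]
wrist_force: [-0.4, 0.7, -2.3]
opening: 0.0158
```

Run:
```python
from h import *
d=cam("side","s10"); d2=cam("wrist","w10")
print(d["obs"]["ee_pos"],d["obs"]["wrist_force"],d["obs"]["opening"])
crop("s10",220,270,320,345,7,"s10c")
```

```text
[0.48636403 0.33738994 0.06750923] [-0.36650184  0.69286974 -2.27072326] 0.01584211475434922
```

View pics/s10c.png

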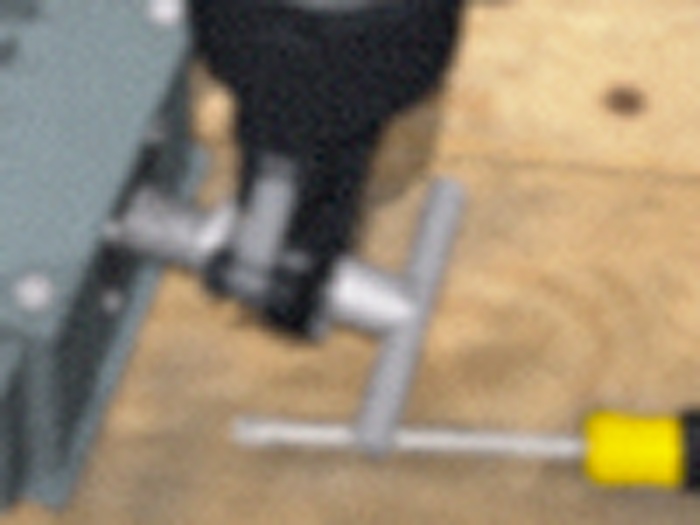

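View pics/w10.png

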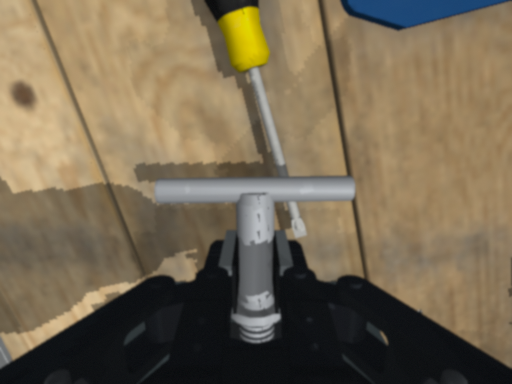

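Coming straight out with low forces. I'll keep going until it's clear.

>>> {"api": "jog_arm", "payload": {"deltas": [{"x": -4,"y": 1,"z": 0,"twist": 0,"fingers": 0},{"x": -8,"y": 2,"z": 0,"twist": 0,"fingers": 0},{"x": -13,"y": 3,"z": 0,"twist": 0,"fingers": 0},{"x": -18,"y": 4.5,"z": 0,"twist": 0,"fingers": 0},{"x": -23,"y": 6,"z": 0,"twist": 0,"fingers": 0},{"x": -28,"y": 7,"z": 0,"twist": 0,"fingers": 0},{"x": -34,"y": 8.5,"z": 0,"twist": 0,"fingers": 0},{"x": -40,"y": 10,"z": 0,"twist": 0,"fingers": 0},{"x": -46,"y": 11.5,"z": 0,"twist": 0,"fingers": 0}]}}

```text
time: 11.0
ee_pos: [0.4397, 0.3491, 0.0677]
tcp_rot: [83.3, 89.4, 69.4]
wrist_force: [0.6, -0.7, -1.2]
opening: 0.016
```

Run:
```python
from h import *
d=cam("side","s11"); d2=cam("wrist","w11")
print(d["obs"]["ee_pos"],d["obs"]["wrist_force"],d["obs"]["opening"])
crop("s11",220,250,340,345,6,"s11c")
```

```text
[0.43970876 0.3491239  0.06765046] [ 0.60514078 -0.71836083 -1.15841834] 0.016032187553323033
```

View pics/s11c.png

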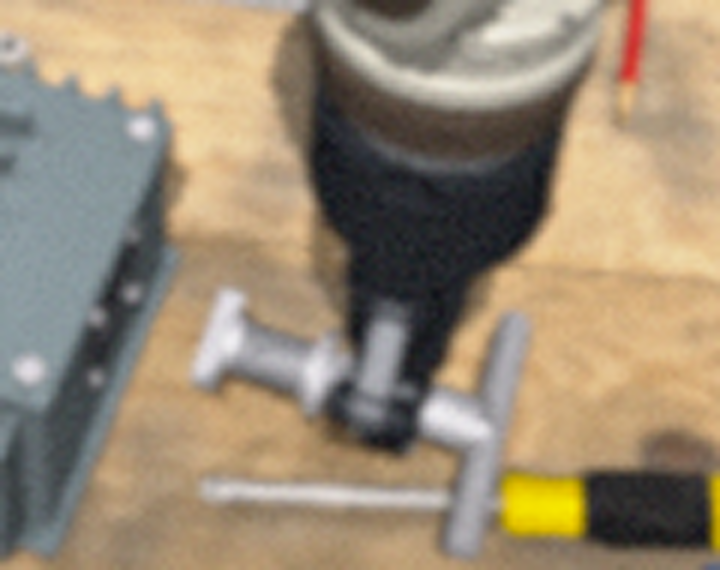

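View pics/w11.png

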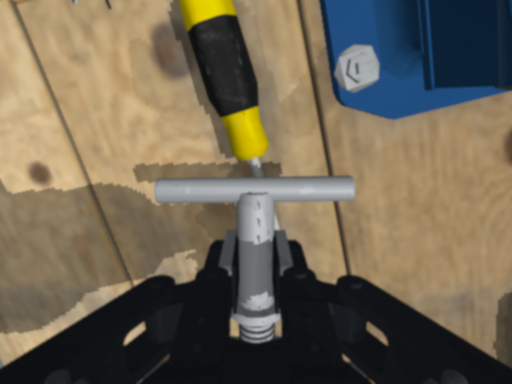

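>>> {"api": "jog_arm", "payload": {"deltas": [{"x": 0,"y": 0,"z": 20,"twist": 0,"fingers": 0},{"x": 0,"y": 0,"z": 50,"twist": 0,"fingers": 0},{"x": 0,"y": -15,"z": 80,"twist": 0,"fingers": 0},{"x": 0,"y": -50,"z": 90,"twist": 3,"fingers": 0},{"x": 5,"y": -90,"z": 90,"twist": 6,"fingers": 0},{"x": 10,"y": -130,"z": 90,"twist": 9,"fingers": 0},{"x": 20,"y": -170,"z": 90,"twist": 12,"fingers": 0},{"x": 30,"y": -210,"z": 90,"twist": 12,"fingers": 0},{"x": 38,"y": -250,"z": 90,"twist": 12,"fingers": 0},{"x": 41,"y": -280,"z": 90,"twist": 12,"fingers": 0}]}}

```text
time: 12.1
ee_pos: [0.4809, 0.067, 0.1579]
tcp_rot: [79.9, 89.4, 77.9]
wrist_force: [1.6, -0.1, -1.6]
opening: 0.0159
```

Run:
```python
from h import *
d=cam("side","s12"); d2=cam("wrist","w12")
print(d["obs"]["ee_pos"],d["obs"]["wrist_force"],d["obs"]["opening"])
crop("s12",190,120,350,240,5,"s12c")
```

```text
[0.48091955 0.06699727 0.15786499] [ 1.60412873 -0.07284636 -1.644147  ] 0.015856682214107194
```

View pics/s12c.png

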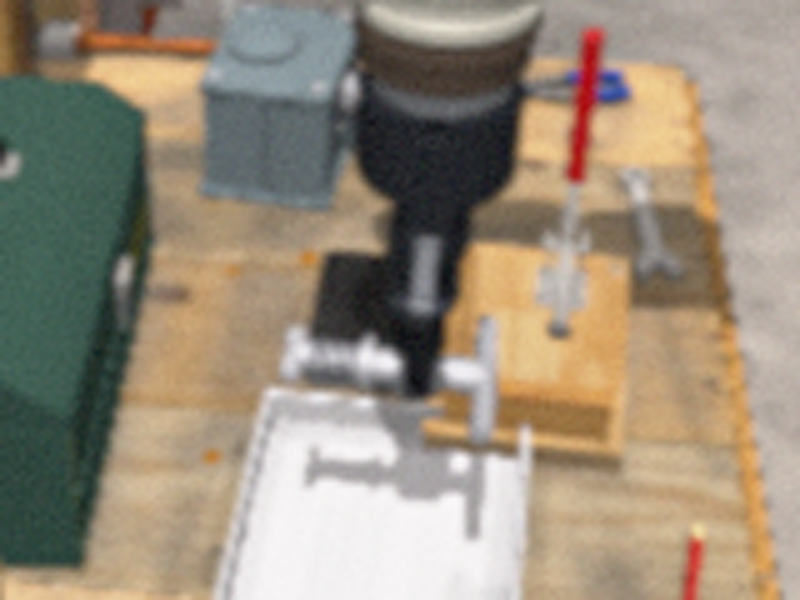

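View pics/w12.png

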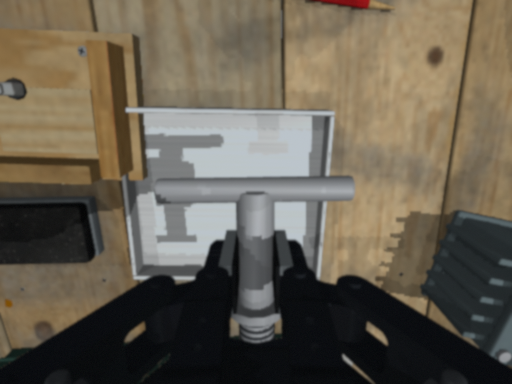

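Run:
```python
from h import *
w=load("w12")
for n,u,v in [("FL",334,112),("FR",126,109),("RL",320,278),("RR",134,278)]: print(n,onz(w,u,v,.025).round(4))
print("block edge", onz(w,135,36,.01),onz(w,145,180,.01), "screwdriver",onz(w,10,88,.05))
for n,u,v in [("barL",155,189),("barR",353,187),("bar",255,188)]: print(n,onz(w,u,v,.148).round(4))
```

```text
FL [0.423  0.1305 0.025 ]
FR [ 0.4146 -0.0376  0.025 ]
RL [0.5778 0.1231 0.025 ]
RR [ 0.5704 -0.0547  0.025 ]
block edge [ 0.35893454 -0.02748765  0.01      ] [ 0.47817567 -0.03621878  0.01      ] screwdriver [ 0.39644725 -0.10771943  0.05      ]
barL [0.4466 0.0188 0.148 ]
barR [0.4491 0.1091 0.148 ]
bar [0.4479 0.0643 0.148 ]
```

>>> {"api": "jog_arm", "payload": {"deltas": [{"x": 0,"y": -17,"z": 0,"twist": 0,"fingers": 0},{"x": 0,"y": -17,"z": -20,"twist": 0,"fingers": 0},{"x": 0,"y": -17,"z": -45,"twist": 0,"fingers": 0},{"x": 0,"y": -17,"z": -70,"twist": 0,"fingers": 0},{"x": 0,"y": -17,"z": -90,"twist": 0,"fingers": 0},{"x": 0,"y": -17,"z": -103,"twist": 0,"fingers": 0},{"x": 0,"y": -17,"z": -110,"twist": 0,"fingers": 0},{"x": 0,"y": -17,"z": -113,"twist": 0,"fingers": 0},{"x": 0,"y": -17,"z": -113,"twist": 0,"fingers": 0}]}}

```text
time: 13.1
ee_pos: [0.4811, 0.0493, 0.0452]
tcp_rot: [77.9, 89.4, 75.8]
wrist_force: [0.3, -0.7, -1.3]
opening: 0.0155
```

Run:
```python
from h import *
d=cam("side","s13"); d2=cam("wrist","w13")
print(d["obs"]["ee_pos"],d["obs"]["wrist_force"],d["obs"]["opening"])
crop("s13",210,160,330,260,6,"s13c")
```

```text
[0.48112862 0.04928352 0.04522749] [ 0.2571822  -0.65885855 -1.25396197] 0.015530178795671565
```

View pics/s13c.png

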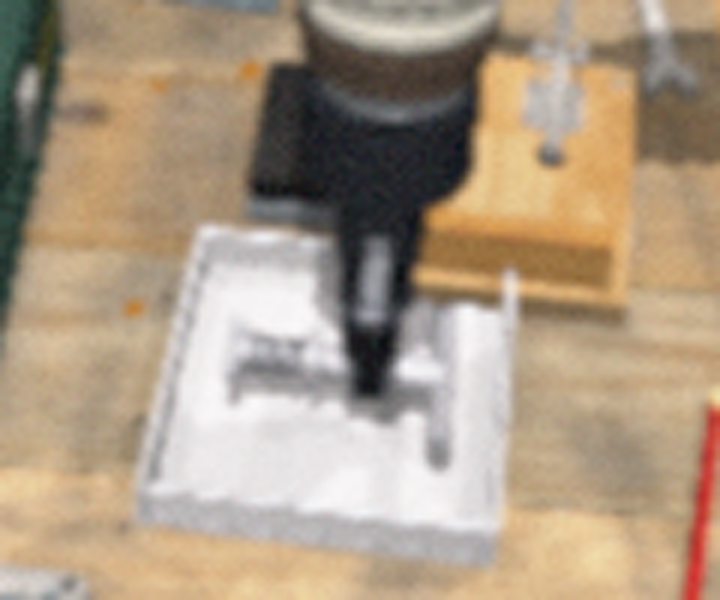

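View pics/w13.png

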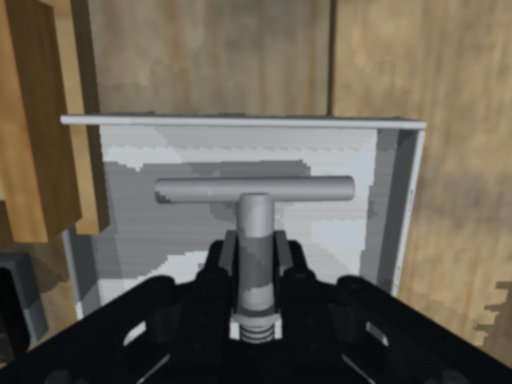

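Well inside the tray. I'll lower the last bit slowly and watch the force.

>>> {"api": "jog_arm", "payload": {"deltas": [{"x": 0,"y": 0,"z": -4,"twist": 0,"fingers": 0},{"x": 0,"y": 0,"z": -8,"twist": 0,"fingers": 0},{"x": 0,"y": 0,"z": -11,"twist": 0,"fingers": 0},{"x": 0,"y": 0,"z": -14,"twist": 0,"fingers": 0}]}}

```text
time: 13.6
ee_pos: [0.4813, 0.0492, 0.0314]
tcp_rot: [74.8, 89.4, 72.7]
wrist_force: [0.6, 0.7, -1.8]
opening: 0.0154
```

>>> {"api": "jog_arm", "payload": {"deltas": [{"x": 0,"y": 0,"z": -1,"twist": 0,"fingers": 0},{"x": 0,"y": 0,"z": -2,"twist": 0,"fingers": 0},{"x": 0,"y": 0,"z": -3,"twist": 0,"fingers": 0}]}}

```text
time: 13.9
ee_pos: [0.4813, 0.0492, 0.0284]
tcp_rot: [74.4, 89.4, 72.3]
wrist_force: [-0.0, 0.0, -1.7]
opening: 0.0154
```

>>> {"api": "jog_arm", "payload": {"deltas": [{"x": 0,"y": 0,"z": -1,"twist": 0,"fingers": 0},{"x": 0,"y": 0,"z": -2,"twist": 0,"fingers": 0},{"x": 0,"y": 0,"z": -3,"twist": 0,"fingers": 0}]}}

```text
time: 14.2
ee_pos: [0.4815, 0.0492, 0.0255]
tcp_rot: [72.7, 89.4, 70.6]
wrist_force: [-1.9, -0.1, 4.4]
opening: 0.0155
```

>>> {"api": "jog_arm", "payload": {"deltas": [{"x": 0,"y": 0,"z": 0,"twist": 0,"fingers": 0.3},{"x": 0,"y": 0,"z": 0,"twist": 0,"fingers": 0.5},{"x": 0,"y": 0,"z": 0,"twist": 0,"fingers": 0.7},{"x": 0,"y": 0,"z": 0,"twist": 0,"fingers": 0.7},{"x": 0,"y": 0,"z": 0,"twist": 0,"fingers": 0.7},{"x": 0,"y": 0,"z": 0,"twist": 0,"fingers": 0.7}]}}

```text
time: 14.8
ee_pos: [0.4815, 0.0493, 0.0255]
tcp_rot: [72.9, 89.4, 70.8]
wrist_force: [0.0, 0.2, 0.2]
opening: 0.0599
```

Run:
```python
from h import *
d2=cam("wrist","w14")
print(d2["obs"]["ee_pos"],d2["obs"]["wrist_force"],d2["obs"]["opening"])
```

```text
[0.4814524  0.04926977 0.02553725] [0.00901504 0.24407215 0.20091146] 0.05986219361626495
```

View pics/w14.png

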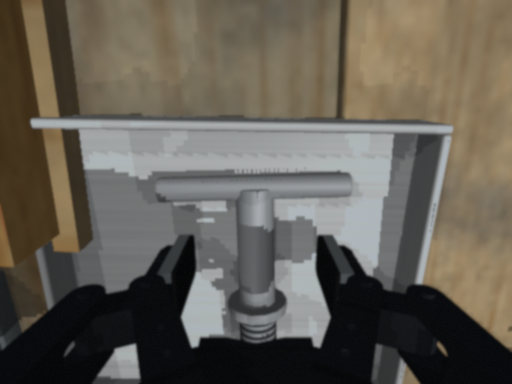

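The fingers are clear of the neck and the plug is lying in the tray. Next I'll lift straight up and check.

>>> {"api": "jog_arm", "payload": {"deltas": [{"x": 0,"y": 0,"z": 15,"twist": 0,"fingers": 0.7},{"x": 0,"y": 0,"z": 45,"twist": 0,"fingers": 0.7},{"x": 0,"y": 0,"z": 85,"twist": 0,"fingers": 0.7},{"x": 0,"y": 0,"z": 125,"twist": 0,"fingers": 0.7},{"x": -30,"y": 0,"z": 165,"twist": 0,"fingers": 0.7},{"x": -65,"y": 0,"z": 195,"twist": 0,"fingers": 0.7},{"x": -100,"y": 0,"z": 220,"twist": 0,"fingers": 0.7},{"x": -100,"y": 0,"z": 220,"twist": 0,"fingers": 0.7},{"x": -100,"y": 0,"z": 220,"twist": 0,"fingers": 0.7},{"x": -100,"y": 0,"z": 220,"twist": 0,"fingers": 0.7}]}}

```text
time: 15.85
ee_pos: [0.3818, 0.0492, 0.2447]
tcp_rot: [76.7, 89.4, 74.6]
wrist_force: [-0.3, 1.1, -0.1]
opening: 0.0598
```

Run:
```python
from h import *
d=cam("side","s15"); d2=cam("wrist","w15"); cam("top","t15")
print(d2["obs"]["ee_pos"],d2["obs"]["wrist_force"],d2["obs"]["time"])
crop("s15",200,110,350,240,5,"s15c")
crop("t15",310,150,400,230,7,"t15c")
```

```text
[0.38174869 0.04924801 0.24444277] [ 0.19444835  0.52011794 -0.20747537] 15.9
```

View pics/s15c.png

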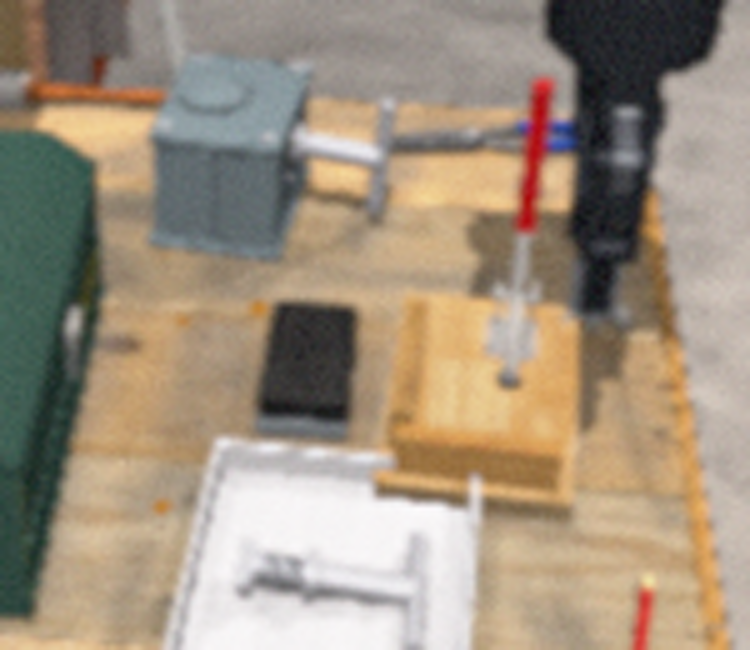

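View pics/w15.png

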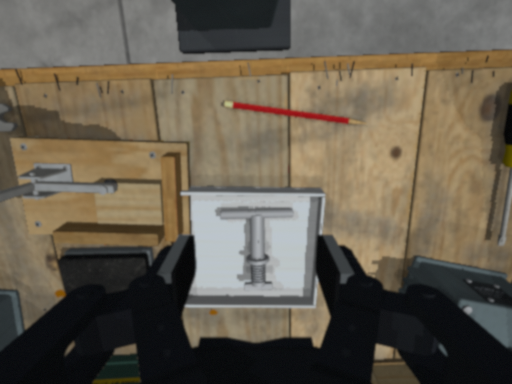

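View pics/t15c.png

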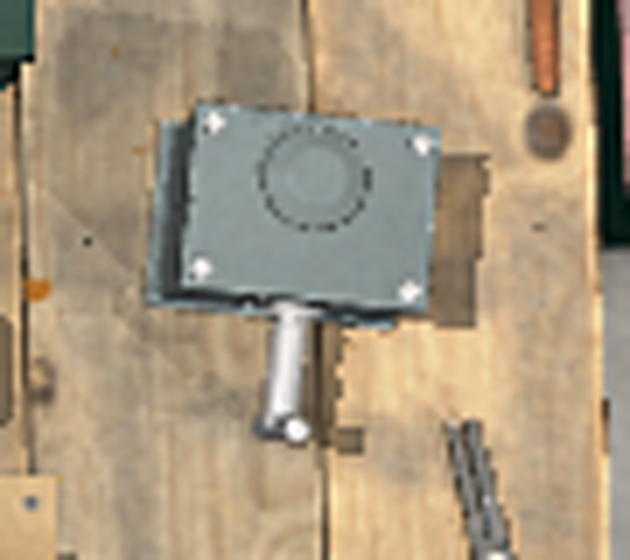

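The pictures show the plug lying flat inside the tray: wrist view, bar at (255,212) and flange near (258,280), inside walls at columns 190–320 and rows 190–305. The pump plug's bar is still upright in the side view, and the gripper touches nothing.

Run:
```python
from h import *
print(ticket.job_done())
```

```text
the job is handed in; nothing more can be done
None
```

The finned case's drain plug is unscrewed, drawn out and lying flat inside the tray, and the job is handed in. The arm's clock stood at 15.9 s, against the 59 s limit.

- **Unscrewing:** I pushed the upright bar over to the case's left with shut fingers, then pressed it down to level. The force rose to about 12 N at the stop. I then gripped the round neck, drew the plug about 70 mm straight out with only a few newtons on the wrist, and lowered it into the tray until it touched.
- **Last checks:** The camera views show the plug inside all four tray walls and the smooth case's bar still upright. The gripper is well clear, with the wrist reading under 1 N.
- **What went wrong or disagreed:**
    - My first move call was refused for missing fields; nothing moved.
    - My first press caught the bar near its end, at about 22 N. I backed off, measured the bar about 16° short of level, and pressed again further in.
    - The neck grip read about 16 mm open, although the neck is 18 mm across; it held throughout.
    - Part of the top camera's view, including the tray and the finned case, was blocked. Those checks rest on the side and wrist views.

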